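# Spin-check the large blower impeller

### The job

The larger of the two blower impellers on bearing stands has new bearings: give it a spin clockwise, seen from above, by pushing its vanes, to check that it turns freely. After your push it must run on by itself for more than half a second with nothing touching it, and make at least one full turn clockwise in all (push again if it falls short); then let it come to a standstill. Leave the smaller impeller alone.

Things in the scene. Friction and masses are not known exactly. Their poses are not given: they have to be found in the camera images.
- big_impeller_centre (a point): centre of the larger blower impeller, on its upright shaft, at z = 70 mm. Bare aluminium disc, 150 mm diameter, z = 50 to 54 mm; on it six upright radial vanes, 3 mm thick, z = 54 to 87 mm, from the hub (radius 22 mm) to radius 73 mm, nothing round them; shaft end at z = 96 mm. Fixed grey stand below, round foot 120 mm wide. z up; x lies along one vane, turning with it; a vane every 60 degrees.
- big_impeller (a joint): angle of the larger impeller in rad: 0 at the start, grows as it turns clockwise seen from above, counts on past full turns (6.28 = one turn). It moves at a touch (about 0.4 kg, no stops) and, once let go, slows by about 0.35 rad/s2 plus 0.2 times its speed: from 3 rad/s it runs on for about 6 rad in 5 s, from 1.5 rad/s for 2 rad in 3 s.
- small_impeller_centre (a point): centre of the smaller blower impeller, on its upright shaft, at z = 70 mm. Bare aluminium disc, 96 mm diameter, z = 50 to 54 mm; on it six upright radial vanes, 3 mm thick, z = 54 to 87 mm, from the hub (radius 14 mm) to radius 46 mm, nothing round them; shaft end at z = 96 mm. Fixed grey stand below, round foot 100 mm wide. z up; x lies along one vane, turning with it; a vane every 60 degrees.
- small_impeller (a joint): angle of the smaller impeller in rad: 0 at the start, grows clockwise seen from above; it turns as easily. Leave it alone.
Things that resemble listed ones, but are neither listed nor needed, are in the scene too. What is shaped like the part that bears big_impeller_centre but turquoise is not meant.

How it is judged:
By the outcome, as a careful person would: the job done as asked, in the order asked, and still so for the second after the job is handed in, with the robot touching nothing.
It also fails if it takes over 42 s, if anything falls off the work surface, if the arm or the gripper's body presses on something with over 40 N, if the wrist force passes 120 N, or if a joint passes its speed limit or range.

### The arm

A 6-joint arm with a two-finger parallel gripper is mounted at the origin on a cart in front of the work surface, level with it; the furniture and walls round the work are solid. World frame = base frame: x ahead of the robot, y to its left, z up, the work surface at z = 0. Lengths are in m, angles in rad, forces in N, time in s.
With the tool pointing down it reaches from about 0.35 to 0.775 m from the base axis. Payload 5.5 kg.
Tool frame: the origin (TCP) lies between the finger pads; the fingertips stand 11 mm ahead of it and the grasp point (between the pads) lies 8 mm behind it (tips_ahead is the distance from the TCP to the fingertips, in m); z points along the fingers, y is the line along which they close (so a half turn about z gives the same grasp; the last joint's range is limited). The gripper opens to 85 mm and grips with 20 to 120 N. Pads are 22 mm wide; open, the fingers measure 114 mm over their backs; the gripper's body (76 mm by 85 mm) begins 54 mm behind the grasp point. The pads swing forward as they close: fully open they stand 13 mm farther back than shut.
Start: joints at [1.199, 0.313, 0.046, 1.304, 0, 1.431], TCP at [0.132, 0.56, 0.242] pointing down, gripper open.
Joint ranges: [-2.76, 2.76], [-0.86, 1.69], [-1.03, 1.26], [-2.2, 2.34], [-1.47, 1.5], [-3.14, 3.14]. Speed limits (rad/s): [2.57, 2.57, 3.14, 3.14, 3.14, 3.14].

### API

Orientations are given as a unit quaternion [w, x, y, z].
In Python, from workcell import * gives the robot as it stands. The module is installed in compiled form; this text tells all that it offers.
- The arm moves only by the tool jog_arm, never from a script. Its argument "moves" is a list of rows, each an object with "fingers": the closure, from 0 (fully open) to 1 (shut); "slide": the shift along the tool's x, y, z in mm, a list of three; "angular": the turn, a rotation vector about the tool's x, y, z in degrees, a list of three. A call has 1 to 10 rows; each row is the pose to reach, as a shift and turn from the pose commanded when the call began, along the tool's axes at that moment; what a row does not reach only later rows make up. A row lasts 1/12 s, in which the tool goes at most 41.7 mm and 7.16 degrees, less where a joint would pass 70% of its speed; a pose out of reach is approached as far as the arm can. A call with a gripper value outside its range is refused whole. The fingers move at their own pace and stop on an object; "squeeze" is the grip in N (left out, the last holds). Time passes only in rows, so rows that repeat a pose let the fingers close. It gives the time, the measured TCP pose, the force, the opening and the grip force at its end, in the units of the state.
- get_state(): the state, without advancing time (a new reading comes with each control period).
- read_camera(name): name is "scene" or "top" or "wrist"; returns a dict with "color" (420x560x3 uint8, red, green, blue), "fovy" (degrees; the focal length in pixels is half the picture's height over the tangent of half this angle, whatever the lens; pixels are square), "cx", "cy" (the principal point, pixels), "world_from_camera" (4x4, takes a point from camera to world coordinates); the wrist camera has in their place "tool_from_camera" (4x4, takes a point from camera to tool coordinates, whose origin is the TCP and whose axes are the flange's). Camera axes: x right, y down, z forward; pixel columns grow to the right and rows downward; lengths in m; the calibration is good to about 2 mm. A picture is of the moment at which its call begins: read the wrist's pose just before it. There is no depth.
- hand_in(): hands the job in; it is judged then, once.
Trained networks look in a picture, given as the dict that the camera call returned (one of the last four; its "shot" number tells which), for a name from the list of things; names that differ only in an ending like _2 or _b are one class to them, and where a whole thing is asked for, a point or a joint stands for the part that bears it (a point fixed in the world has none). Each returns a list of dicts, best first, with "p" (0 to 1); they miss things now and then, are a little off and sometimes report something else, mostly with a low value. They report only what shows in the picture. A call takes as long as a camera call. They do not tell look-alikes from the thing itself.
- look_for(target, picture): "point" ([column, row] in pixels, amid what is visible of it).
- tip_of(target, picture): "point" ([column, row] in pixels: a listed point, or the origin of a listed thing).
The state is a dict: "clock": time; "joint_pos": joint angles; "qvel": joint speeds; "tau": joint torques, N m; "tcp_pos": TCP position; "orientation": TCP orientation; "wrist_force": force on the tool from outside, world axes, zero at the start; "ft_torque": the same for the moment, N m; "finger_gap": finger opening in m; "grip_force": force on a finger pad.
Only numpy, scipy, OpenCV 4.12 (cv2) and the standard library are available. Lean on these libraries where they do the work, as an engineer would, in place of code of your own. Each camera call takes 0.05 s, during which the arm holds its last target. There are 200 camera calls.

## Working session

There is one attempt and no reset: what is moved stays moved. The work goes in short steps, Python scripts to look and compute and a tool call to move; the robot and the scene stay as the last step left them, time stands still between calls to the robot, and variables do not carry over. Pictures are saved under pics/ and viewed, at most 10 in all, crops included, and the job is handed in when it is done.

Besides the shell and the picture viewer there is one more tool, called after "Request:" by a JSON object that holds its "op" and its "data". jog_arm: Moves the arm, as the interface text tells. Its arguments: {"type":"object","properties":{"moves":{"type":"array","items":{"type":"object","properties":{"fingers":{"type":"number"},"slide":{"type":"array","items":{"type":"number"}},"angular":{"type":"array","items":{"type":"number"}}}}},"squeeze":{"type":"number"}},"required":["moves"]}

```bash
mkdir -p pics; cat > h.py <<'E'
from workcell import *
import numpy as np, cv2
def ray(p,px,z):
    f=p["color"].shape[0]/2/np.tan(np.radians(p["fovy"])/2)
    T=np.array(p["world_from_camera"]); d=T[:3,:3]@np.array([(px[0]-p["cx"])/f,(px[1]-p["cy"])/f,1])
    return T[:3,3]+d*(z-T[2,3])/d[2]
def proj(p,P):
    f=p["color"].shape[0]/2/np.tan(np.radians(p["fovy"])/2)
    T=np.linalg.inv(np.array(p["world_from_camera"])); q=T[:3,:3]@np.array(P)+T[:3,3]
    return [p["cx"]+f*q[0]/q[2],p["cy"]+f*q[1]/q[2]]
E
python3 - <<'E'
from h import *
s=get_state(); print(s["clock"],s["tcp_pos"],s["orientation"],s["finger_gap"])
for n in("top","scene"):
    p=read_camera(n); cv2.imwrite(f"pics/{n}0.png",p["color"][:,:,::-1])
    print(n,np.round(p["world_from_camera"],3).tolist(),p["fovy"])
    for t in("big_impeller_centre","small_impeller_centre"):
        for d in tip_of(t,p): print(t,np.round(d["point"],1),round(d["p"],2),np.round(ray(p,d["point"],.07),3))
E
```

```text
0.0 [0.13189971 0.55915571 0.24139634] [-2.39255126e-04  1.15628450e-01  9.93292102e-01 -8.97316374e-04] 0.08545073996955485
top [[-0.021, -0.987, 0.157, 0.333], [-1.0, 0.023, 0.011, 0.165], [-0.015, -0.157, -0.987, 1.358], [0.0, 0.0, 0.0, 1.0]] 51.9171188472691
big_impeller_centre [386.2 255.2] 0.95 [ 0.393 -0.133  0.07 ]
big_impeller_centre [250.1 205.7] 0.82 [0.551 0.269 0.07 ]
big_impeller_centre [139.3 198.1] 0.69 [0.582 0.607 0.07 ]
small_impeller_centre [433.9 202.1] 0.9 [ 0.549 -0.286  0.07 ]
scene [[0.845, -0.355, 0.4, -0.138], [-0.534, -0.531, 0.658, -0.952], [-0.021, -0.769, -0.638, 1.19], [0.0, 0.0, 0.0, 1.0]] 44.939157245999084
big_impeller_centre [265.7 215.1] 0.75 [0.551 0.265 0.07 ]
big_impeller_centre [292.6 306.3] 0.75 [ 0.397 -0.138  0.07 ]
big_impeller_centre [228.6 167.1] 0.66 [0.586 0.61  0.07 ]
small_impeller_centre [366.1 316.2] 0.86 [ 0.55  -0.282  0.07 ]
```

View pics/top0.png

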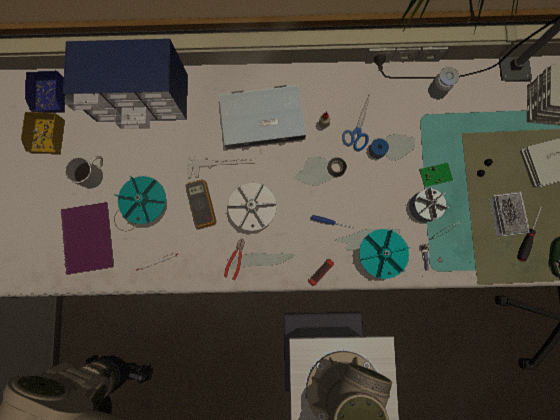

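View pics/scene0.png

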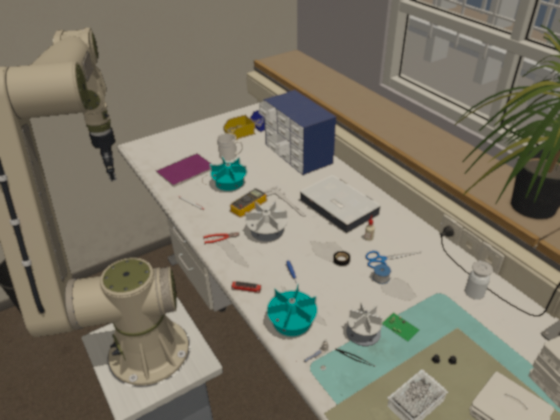

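The larger aluminium impeller is at about (250,206) in the top view and (266,218) in the scene view, so world (0.551, 0.267). The turquoise look-alikes are at (141,201) and (384,254), and the small impeller is at (432,204). Next I'll find the vane angle.

```bash
python3 - <<'E'
from h import *
p=read_camera("top"); c=np.array([.551,.267])
g=cv2.cvtColor(p["color"],cv2.COLOR_RGB2GRAY).astype(np.float32)
prof=[]
for a in range(60):
    v=0
    for k in range(6):
        t=np.radians(a+60*k)
        for r in np.linspace(.03,.068,14):
            u=proj(p,[c[0]+r*np.cos(t),c[1]+r*np.sin(t),.075]); v+=cv2.getRectSubPix(g,(1,1),tuple(map(float,u)))[0,0]
    prof.append(round(v/84))
print(prof); a=int(np.argmin(prof)); print(a)
u0,v0=210,165
im=cv2.resize(p["color"][v0:v0+80,u0:u0+80,::-1],None,fx=7,fy=7,interpolation=cv2.INTER_CUBIC)
im=cv2.convertScaleAbs(im,alpha=1.3)
for k in range(6):
    t=np.radians(a+60*k)
    for r in(.073,.08):
        u=proj(p,[c[0]+r*np.cos(t),c[1]+r*np.sin(t),.087]); cv2.circle(im,(int((u[0]-u0)*7),int((u[1]-v0)*7)),3,(0,0,255),-1)
cv2.imwrite("pics/c.png",im)
E
```

```text
[146, 145, 144, 144, 143, 144, 144, 145, 146, 146, 147, 147, 148, 148, 148, 148, 147, 146, 145, 143, 141, 139, 135, 131, 126, 119, 111, 103, 95, 87, 80, 78, 79, 83, 89, 96, 104, 112, 121, 128, 134, 138, 141, 143, 145, 146, 147, 147, 148, 148, 148, 148, 148, 148, 148, 148, 147, 147, 147, 146]
31
```

View pics/c.png

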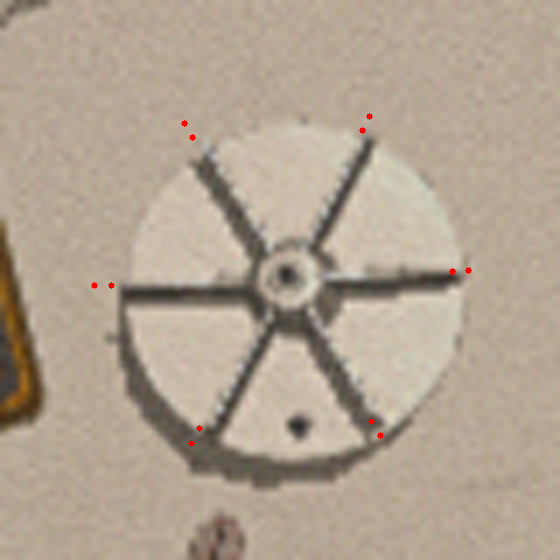

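The overlay sits about 4 mm off. I correct the centre to about (0.549, 0.265), with vanes at 31°+60°k. The plan is to lower the closed fingers between the vanes at 331° and 271°, then push the 271° vane (image right) toward the robot.

Request:
{"op": "jog_arm", "data": {"moves": [{"fingers":1,"slide":[-41,-18,3],"angular":[0,0,-7]},{"fingers":1,"slide":[-77,-35,6],"angular":[0,0,-13.3]},{"fingers":1,"slide":[-115,-52,9],"angular":[0,0,-13.3]},{"fingers":1,"slide":[-153,-69,12],"angular":[0,0,-13.3]},{"fingers":1,"slide":[-191,-86,15],"angular":[0,0,-13.3]},{"fingers":1,"slide":[-229,-103,18],"angular":[0,0,-13.3]},{"fingers":1,"slide":[-267,-120,21],"angular":[0,0,-13.3]},{"fingers":1,"slide":[-305,-137,24],"angular":[0,0,-13.3]},{"fingers":1,"slide":[-343,-154,27],"angular":[0,0,-13.3]},{"fingers":1,"slide":[-380,-171,30],"angular":[0,0,-13.3]}]}}

```text
clock: 1.18
tcp_pos: [0.4601, 0.3076, 0.2128]
orientation: [0.0, -0.0, 1.0, 0.0]
wrist_force: [0.5, 0.4, 0.7]
finger_gap: 0.0001
grip_force: 0.0
```

Request:
{"op": "jog_arm", "data": {"moves": [{"fingers":1,"slide":[-30,-22,10]},{"fingers":1,"slide":[-60,-44,20]},{"fingers":1,"slide":[-90,-66,30]},{"fingers":1,"slide":[-114,-88,41]},{"fingers":1,"slide":[-114,-88,41]},{"fingers":1,"slide":[-114,-88,41]}]}}

```text
schema error: expected keys fingers, slide, angular
```

```bash
python3 - <<'E'
from h import *
s=get_state(); print(s["clock"],s["tcp_pos"])
p=read_camera("wrist")
f=210/np.tan(np.radians(p["fovy"])/2)
R=np.diag([-1.,1,-1]); T=np.eye(4); T[:3,:3]=R; T[:3,3]=s["tcp_pos"]
p["world_from_camera"]=T@np.array(p["tool_from_camera"])
for d in tip_of("big_impeller_centre",p): print(d,ray(p,d["point"],.07))
im=p["color"][:,:,::-1].copy()
c=(.549,.265)
for k in range(6):
    t=np.radians(31+60*k); u=proj(p,[c[0]+.073*np.cos(t),c[1]+.073*np.sin(t),.087]); cv2.circle(im,(int(u[0]),int(u[1])),4,(0,0,255),-1)
# planned finger tip rectangle
q=[proj(p,[s["tcp_pos"][0]+a,s["tcp_pos"][1]+b,.064]) for a,b in((.011,.015),(.011,-.015),(-.011,-.015),(-.011,.015))]
cv2.polylines(im,[np.int32(q)],True,(255,0,0),2)
cv2.imwrite("pics/w.png",im)
E
```

```text
1.1833 [0.46006885 0.30755509 0.21275902]
{'point': [227.3, 302.3], 'p': 0.91} [0.55341731 0.26312298 0.07      ]
```

View pics/w.png

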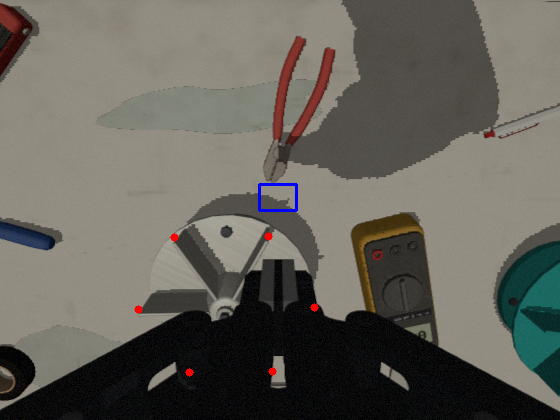

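The wrist view shows the impeller hub at (227,305), with the vane tips within a few mm of the overlay. The last move was refused because it left out "angular", so I'm repeating it.

Request:
{"op": "jog_arm", "data": {"moves": [{"fingers":1,"slide":[-30,-22,10],"angular":[0,0,0]},{"fingers":1,"slide":[-60,-44,20],"angular":[0,0,0]},{"fingers":1,"slide":[-90,-66,30],"angular":[0,0,0]},{"fingers":1,"slide":[-116,-88,41],"angular":[0,0,0]},{"fingers":1,"slide":[-116,-88,41],"angular":[0,0,0]},{"fingers":1,"slide":[-116,-88,41],"angular":[0,0,0]},{"fingers":1,"slide":[-116,-88,41],"angular":[0,0,0]}]}}

```text
clock: 1.87
tcp_pos: [0.5739, 0.2215, 0.1715]
orientation: [-0.001, -0.0, 1.0, 0.0]
wrist_force: [-0.5, 0.6, 0.4]
finger_gap: -0.0001
grip_force: 0.0
```

```bash
python3 - <<'E'
from h import *
s=get_state(); print(s["clock"],s["tcp_pos"],s["qvel"])
p=read_camera("wrist")
R=np.diag([-1.,1,-1]); T=np.eye(4); T[:3,:3]=R; T[:3,3]=s["tcp_pos"]
p["world_from_camera"]=T@np.array(p["tool_from_camera"])
for d in tip_of("big_impeller_centre",p): print(d,ray(p,d["point"],.07))
im=p["color"][:,:,::-1].copy()
c=(.550,.265)
for k in range(6):
    t=np.radians(31+60*k); u=proj(p,[c[0]+.073*np.cos(t),c[1]+.073*np.sin(t),.087]); cv2.circle(im,(int(u[0]),int(u[1])),4,(0,0,255),-1)
q=[proj(p,[s["tcp_pos"][0]+a,s["tcp_pos"][1]+b,.064]) for a,b in((.011,.015),(.011,-.015),(-.011,-.015),(-.011,.015))]
cv2.polylines(im,[np.int32(q)],True,(255,0,0),2)
cv2.imwrite("pics/w2.png",im)
E
```

```text
1.8667 [0.57392844 0.22148382 0.1714991 ] [ 0.02262248 -0.02012561 -0.00296224 -0.00023648 -0.00113487 -0.00218349]
{'point': [339.3, 183.2], 'p': 0.81} [0.55162909 0.2626842  0.07      ]
```

View pics/w2.png

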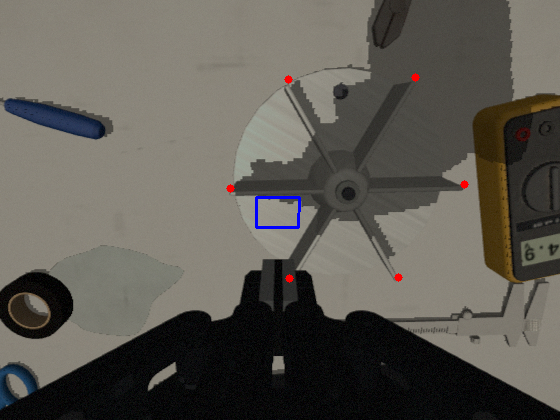

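The fit is good, and the finger footprint (blue, 256–300 × 197–228) is clear of the vanes at row 188 and at (300,250). Descending now.

Request:
{"op": "jog_arm", "data": {"moves": [{"fingers":1,"slide":[0,0,0],"angular":[0,0,0]},{"fingers":1,"slide":[0,0,30],"angular":[0,0,0]},{"fingers":1,"slide":[0,0,55],"angular":[0,0,0]},{"fingers":1,"slide":[0,0,75],"angular":[0,0,0]},{"fingers":1,"slide":[0,0,90],"angular":[0,0,0]},{"fingers":1,"slide":[0,0,96],"angular":[0,0,0]},{"fingers":1,"slide":[0,0,96],"angular":[0,0,0]},{"fingers":1,"slide":[0,0,96],"angular":[0,0,0]}]}}

```text
clock: 2.63
tcp_pos: [0.5746, 0.2218, 0.0765]
orientation: [0.0, -0.001, 1.0, 0.0]
wrist_force: [-0.3, 0.5, -0.2]
finger_gap: 0.0
grip_force: 0.0
```

Steady, with no contact. I'll shift outward to y≈0.205 so the finger clears the following vane, then sweep toward the robot.

Request:
{"op": "jog_arm", "data": {"moves": [{"fingers":1,"slide":[0,-12,2],"angular":[0,0,0]},{"fingers":1,"slide":[0,-17,2],"angular":[0,0,0]},{"fingers":1,"slide":[5,-17,2],"angular":[0,0,0]},{"fingers":1,"slide":[15,-17,2],"angular":[0,0,0]},{"fingers":1,"slide":[31,-17,2],"angular":[0,0,0]},{"fingers":1,"slide":[50,-17,2],"angular":[0,0,0]},{"fingers":1,"slide":[73,-17,2],"angular":[0,0,0]},{"fingers":1,"slide":[101,-17,2],"angular":[0,0,0]},{"fingers":1,"slide":[135,-17,2],"angular":[0,0,0]},{"fingers":1,"slide":[170,-17,2],"angular":[0,0,0]}]}}

```text
clock: 3.47
tcp_pos: [0.4038, 0.2038, 0.0742]
orientation: [0.001, 0.0, 1.0, 0.0]
wrist_force: [0.4, 0.3, 0.7]
finger_gap: 0.0001
grip_force: 0.0
```

```bash
cat > ang.py <<'E'
from h import *
def ang(c=(.549,.264)):
    p=read_camera("top"); g=cv2.cvtColor(p["color"],cv2.COLOR_RGB2GRAY).astype(np.float32)
    A=np.radians(np.arange(0,60,1)); pr=[]
    for a in A: pr.append(np.mean([cv2.getRectSubPix(g,(1,1),tuple(map(float,proj(p,[c[0]+r*np.cos(a+k*np.pi/3),c[1]+r*np.sin(a+k*np.pi/3),.075]))))[0,0] for k in range(6) for r in (.035,.045,.055,.065)]))
    return int(np.argmin(pr)),p
E
python3 - <<'E'
from ang import *
for i in range(8):
    t=get_state()["clock"]; a,p=ang(); print(round(t,3),a)
print(get_state()["tcp_pos"])
E
```

```text
3.467 41
3.517 31
3.567 22
3.617 12
3.667 2
3.717 53
3.767 45
3.817 36
[0.40634819 0.20421747 0.07422472]
```

It's spinning clockwise at about 3.3 rad/s, free of the fingers. I'll track it to standstill.

```bash
python3 - <<'E'
from ang import *
prev=36; tot=0; still=0; w=-10
for i in range(140):
    a,p=ang(); d=(a-prev-w+30)%60-30+w; w=.6*w+.4*d; tot+=d; prev=a
    still=still+1 if d==0 else 0
    if i%10==0: print(round(get_state()["clock"],2),a,round(np.radians(-tot),2))
    if still>14: break
print(get_state()["clock"],a,"turned since 3.82 s:",np.radians(-tot))
cv2.imwrite("pics/end.png",p["color"][:,:,::-1])
E
```

```text
3.92 28 0.14
4.42 7 1.55
4.92 2 2.69
5.42 9 3.61
5.92 28 4.33
6.42 55 4.9
6.92 32 5.31
7.42 16 5.59
7.92 6 5.76
8.42 3 5.81
8.92 3 5.81
9.42 3 5.81
9.92 3 5.81
10.42 3 5.81
10.8667 3 turned since 3.82 s: 5.811946409141117
```

```bash
python3 -c "
from workcell import *
print(hand_in())"
```

```text
the job is handed in; nothing more can be done
None
```

The larger aluminium impeller turned clockwise by about 7.8 rad (1.2 turns) after one push; at least 6.9 rad of that was free running over about 5 s. It came to a standstill, the robot never went near the smaller impeller, and the job is handed in.

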